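# Sort drum lugs into the trays and close them

### The arm

A 6-joint arm with a two-finger parallel gripper is mounted at the origin on the work surface. World frame = base frame: x ahead of the robot, y to its left, z up, the work surface at z = 0. Lengths are in m, angles in degrees, forces in N, time in s.
With the tool pointing down it reaches from about 0.35 to 1 m from the base axis. Payload 7.1 kg.
Tool frame: the origin (TCP) lies midway between the tips of the shut fingers; the grasp point (between the pads) lies 19 mm behind it; z points along the fingers, y is the line along which they close (so a half turn about z gives the same grasp; the last joint's range is limited). The gripper opens to 85 mm and grips with 20 to 120 N. Pads are 22 mm wide; open, the fingers measure 114 mm over their backs; the gripper's body (76 mm by 85 mm) begins 54 mm behind the grasp point. The pads swing forward as they close: fully open they stand 13 mm farther back than shut.
Start: joints at [63.598, 24.242, 93.386, -0, 62.372, -1.089], TCP at [0.267, 0.565, 0.231] pointing down, gripper open.
Joint ranges: [-172.04, 172.04], [-51.8, 120.97], [4.93, 147.93], [-75.15, 255.16], [6.16, 154.13], [-145.62, 145.62]. Speed limits (degrees/s): [136.94, 136.94, 172.46, 180, 180, 180].

### API

Orientations are given as a 3x3 rotation matrix whose columns are the frame's x, y, z axes.
In Python, from station import telemetry, viewer, close_job, nets gives the robot as it stands. The module is installed in compiled form; this text tells all that it offers.
- The arm moves only by the tool step_arm, never from a script. Its argument "targets" is one flat list of numbers, 7 for each row, row after row: the shift along the tool's x, y, z in cm, then the turn, a rotation vector about the tool's x, y, z in degrees, then the finger opening in cm, from 0 to 8.54. In form: [tx, ty, tz, wx, wy, wz, hand, tx, ty, tz, wx, wy, wz, hand, ...]. A call has 1 to 20 rows; each row is the pose to reach, as a shift and turn from the pose commanded when the call began, along the tool's axes at that moment; what a row does not reach only later rows make up. A row lasts 1/10 s, in which the tool goes at most 50 mm and 8.59 degrees, less where a joint would pass 70% of its speed; a pose out of reach is approached as far as the arm can. A call with a gripper value outside its range is refused whole. The fingers move at their own pace and stop on an object; "squeeze" is the grip in N (left out, the last holds). Time passes only in rows, so rows that repeat a pose let the fingers close. It gives the time, the measured TCP pose, the force, the opening and the grip force at its end, in the units of the state.
- telemetry.read_state(): the state, without advancing time (a new reading comes with each control period).
- viewer.get_image(name): name is "scene" or "top"; returns (picture, depth): 480x640x3 uint8, blue, green, red; 480x640 float32, m along the optical axis (not along the pixel's ray), 0 where there is no reading.
- viewer.camera_info(name): a dict with "camera_matrix" (3x3 intrinsics, pixels), "view" (4x4, takes a point from world to camera coordinates). Camera axes: x right, y up, looking along -z (the intrinsics and any distortion apply to the point x, -y, -z); pixel columns grow to the right and rows downward; lengths in m; the calibration is good to about 2 mm. A picture is of the moment at which its call begins. camera_info takes no time and is no camera call.
- close_job(): hands the job in; it is judged then, once.
Trained networks look in the newest picture that a camera, given by its name, has taken for a name from the list of things; names that differ only in an ending like _2 or _b are one class to them, and where a whole thing is asked for, a point or a joint stands for the part that bears it (a point fixed in the world has none). Each returns a list of dicts, best first, with "conf" (0 to 1); they miss things now and then, are a little off and sometimes report something else, mostly with a low value. They report only what shows in the picture. A call takes as long as a camera call. They do not tell look-alikes from the thing itself.
- nets.recognise(camera, query): "extent" ([centre column, centre row, width, height] in pixels, round what is visible of it).
- nets.regions_of(camera, query): "region" (480x640 bool, what is visible of it) and "extent" ([centre column, centre row, width, height] in pixels, round what is visible of it).
- nets.pinpoint(camera, query): "uv" ([column, row] in pixels: a listed point, or the origin of a listed thing).
The state is a dict: "time": time; "q": joint angles; "joint_vel": joint speeds; "tau": joint torques, N m; "position": TCP position; "tool_rot": TCP orientation; "wrist_force": force on the tool from outside, world axes, zero at the start; "wrist_torque": the same for the moment, N m; "grip_width": finger opening in m; "finger_force": force on a finger pad.
Only numpy, scipy, OpenCV 4.12 (cv2) and the standard library are available. Lean on these libraries where they do the work, as an engineer would, in place of code of your own. Each camera call takes 0.05 s, during which the arm holds its last target. There are 200 camera calls.

### The job

Sort the three loose drum lugs on the cork board by type: slide each one off the left or right end of the board, without lifting it, so that it drops into the open tray on the side where the matching sample is fixed on the ledge. Then push both trays fully home under the board. Leave the samples and everything else where they are.

Things in the scene. Friction and masses are not known exactly. Their poses are not given: they have to be found in the camera images.
- station: Fixed red sorting station, cork board on top. Origin on the table under the board's centre; x away from the robot, y to the left. Cork surface 70 mm above the table, 240 (x) by 280 (y) mm; its left (+y) and right (-y) ends are open edges.
- board (a point): Centre of the cork board's surface, axes as the station's. A lip 6 mm high runs along its front (x = -120 to -114 mm), a fence 12 mm high along its back (x = 114 to 120); behind the fence a red ledge at the board's height, x = 120 to 175.
- tray_left (a joint): How far the left tray is slid out, m: 0 = fully home under the board, 0.12 = limit. It slides along the station's +y with light friction (about 2 N) and stays where it is left.
- tray_left_in (a point): Centre of the left tray's inner floor, 7 mm above the table; moves with the tray. Inside 206 (x) by 126 (y) mm, walls 4 mm thick, rim 55 mm above the table. The part of the tray that sticks out past the board is open from above. Axes parallel to the station's.
- tray_left_front (a point): Centre of the outer face of the left tray's front panel (grey, 240 mm along x, 10 mm thick, from 3 to 67 mm above the table), 35 mm above the table; moves with the tray. The face looks to the station's +y; when fully home it stands 150 mm from the station's origin along +y.
- tray_right (a joint): How far the right tray is slid out, m: 0 = fully home under the board, 0.12 = limit. It slides along the station's -y with light friction (about 2 N) and stays where it is left.
- tray_right_in (a point): Centre of the right tray's inner floor, 7 mm above the table; moves with the tray. Inside 206 (x) by 126 (y) mm, walls 4 mm thick, rim 55 mm above the table. The part of the tray that sticks out past the board is open from above. Axes parallel to the station's.
- tray_right_front (a point): Centre of the outer face of the right tray's front panel (grey, 240 mm along x, 10 mm thick, from 3 to 67 mm above the table), 35 mm above the table; moves with the tray. The face looks to the station's -y; when fully home it stands 150 mm from the station's origin along -y.
- sample_round: Sample of the round lug, fixed on a thin 50 x 56 x 4 mm plywood tile that stands on the ledge near one end of the station; shows which tray (the one at the same end, station +y or -y) takes the round lugs. Origin at the centre of the tile's underside. Not to be moved.
- sample_bar: The same for the bar lug, on a like tile near the other end of the ledge.
- round_a: Loose steel round lug on the cork board: a disc 42 mm in diameter and 12 mm tall that narrows to a 26 mm knob, 26 mm tall in all, about 90 g. Origin at the centre of its underside.
- round_b: Loose steel round lug on the cork board: a disc 42 mm in diameter and 12 mm tall that narrows to a 26 mm knob, 26 mm tall in all, about 90 g. Origin at the centre of its underside.
- bar_lug: Loose steel bar lug on the cork board: a bar 48 (its x) by 20 (y) by 20 (z) mm with a rounded top, about 90 g. Origin at the centre of its underside. At the start it lies within about 35 degrees of crosswise to the slide of the trays (its x near the station's x).
- jar: Bystander, to be left alone (sizes in mm): clear screw-top jar, 44 diameter, 50 tall, on the ledge between the samples; origin at the centre of its underside (as built).
- oil_bottle: Bystander, to be left alone (sizes in mm): small white bottle, 32 diameter, 75 tall, on the table in front of the station; origin at the centre of its underside (as built).
- tape_roll: Bystander, to be left alone (sizes in mm): cardboard roll, 84 outside diameter, 24 tall, lying flat on the table at the far right corner of the station; origin at the centre of its underside (as built).
- screwdriver: Bystander, to be left alone (sizes in mm): screwdriver, 160 long, lying on the table at the far left corner of the station, its handle towards the station; origin at the centre of its underside (as built).
- screw_cup: Bystander, to be left alone (sizes in mm): steel cup, 60 diameter, 50 tall, behind the station; origin at the centre of its underside (as built).
Not all that is in view belongs to the job. Leave any purple, red or turquoise look-alike of the round_a alone.

How it is judged:
By the outcome, as a careful person would: the job done as asked, in the order asked, and still so for the second after the job is handed in, with the robot touching nothing.
It also fails if it takes over 72 s, if anything falls off the work surface, if the arm or the gripper's body presses on something with over 40 N, if the wrist force passes 120 N, or if a joint passes its speed limit or range.

## Working session

There is one attempt and no reset: what is moved stays moved. The work goes in short steps, Python scripts to look and compute and a tool call to move; the robot and the scene stay as the last step left them, time stands still between calls to the robot, and variables do not carry over. Pictures are saved under pics/ and viewed, at most 10 in all, crops included, and the job is handed in when it is done.

Besides the shell and the picture viewer there is one more tool, called after "Emit:" as name(argument=value, ...) on one line, values as JSON. step_arm: Moves the arm, as the interface text tells. Its arguments: {"type":"object","properties":{"targets":{"type":"array","items":{"type":"number"}},"squeeze":{"type":"number"}},"required":["targets"]}

```bash
mkdir -p pics; cat > h.py <<'E'
import numpy as np, cv2
from station import telemetry, viewer, close_job, nets
def world(name,depth,uv):
    ci=viewer.camera_info(name);K=np.array(ci["camera_matrix"]);V=np.array(ci["view"])
    u,v=uv;d=depth[int(round(v)),int(round(u))]
    p=np.array([(u-K[0,2])/K[0,0]*d,-(v-K[1,2])/K[1,1]*d,-d,1]);return (np.linalg.inv(V)@p)[:3]
def at_z(name,uv,z):
    ci=viewer.camera_info(name);K=np.array(ci["camera_matrix"]);W=np.linalg.inv(np.array(ci["view"]))
    u,v=uv;r=W[:3,:3]@np.array([(u-K[0,2])/K[0,0],-(v-K[1,2])/K[1,1],-1]);c=W[:3,3]
    return c+r*(z-c[2])/r[2]
def proj(name,p):
    ci=viewer.camera_info(name);K=np.array(ci["camera_matrix"]);V=np.array(ci["view"])
    q=V@np.append(p,1);return K[0,2]+K[0,0]*q[0]/-q[2],K[1,2]+K[1,1]*-q[1]/-q[2]
E
python3 - <<'E'
from h import *
for n in("scene","top"):
    im,d=viewer.get_image(n);cv2.imwrite(f"pics/{n}0.png",im)
    i=viewer.camera_info(n);print(n,i.keys(),np.round(i["camera_matrix"],1).tolist(),np.round(np.linalg.inv(i["view"]),3).tolist())
im,d=viewer.get_image("top")
for q in["board","station","tray_left_front","tray_right_front","tray_left_in","tray_right_in","sample_round","sample_bar","round_a","bar_lug"]:
    for r in nets.pinpoint("top",q)[:4]:
        print(q,round(r["conf"],2),np.round(r["uv"]),np.round(world("top",d,r["uv"]),3))
s=telemetry.read_state();print(s["time"],s["position"],np.round(s["tool_rot"],3).tolist(),s["wrist_force"])
E
```

```text
scene dict_keys(['camera_matrix', 'view']) [[468.5, 0.0, 323.0], [0.0, 468.5, 239.1], [0.0, 0.0, 1.0]] [[0.375, -0.595, 0.711, 1.222], [0.927, 0.257, -0.273, -0.223], [-0.02, 0.761, 0.648, 0.661], [0.0, 0.0, 0.0, 1.0]]
top dict_keys(['camera_matrix', 'view']) [[452.1, 0.0, 324.4], [0.0, 452.1, 243.7], [0.0, 0.0, 1.0]] [[-0.023, 0.996, -0.081, 0.508], [-1.0, -0.023, 0.004, 0.034], [0.002, 0.081, 0.997, 0.893], [0.0, 0.0, 0.0, 1.0]]
board 0.66 [352. 255.] [ 0.553 -0.019  0.07 ]
station 0.94 [350. 258.] [ 0.547 -0.015  0.068]
tray_left_front 0.71 [267. 270.] [0.531 0.144 0.006]
tray_left_front 0.61 [223. 276.] [0.52  0.217 0.068]
tray_right_front 0.83 [477. 239.] [ 0.576 -0.248  0.069]
tray_left_in 0.65 [268. 266.] [0.538 0.141 0.007]
tray_right_in 0.67 [431. 244.] [ 0.573 -0.179  0.007]
sample_round 0.57 [394. 171.] [ 0.699 -0.095  0.101]
sample_round 0.41 [346. 293.] [ 0.485 -0.005  0.097]
sample_bar 0.74 [293. 185.] [0.681 0.086 0.086]
round_a 0.87 [382. 250.] [ 0.559 -0.071  0.096]
round_a 0.87 [258. 374.] [0.335 0.16  0.028]
round_a 0.84 [345. 293.] [ 0.485 -0.003  0.093]
round_a 0.78 [384. 353.] [ 0.368 -0.077  0.026]
bar_lug 0.67 [357. 214.] [ 0.626 -0.029  0.085]
bar_lug 0.59 [315. 152.] [0.764 0.046 0.006]
0.65 [0.26720134 0.56498122 0.23135311] [[-0.904, 0.428, 0.0], [0.428, 0.904, 0.0], [-0.0, 0.0, -1.0]] [-0.10216741 -0.58914481 -0.59611201]
```

View pics/top0.png

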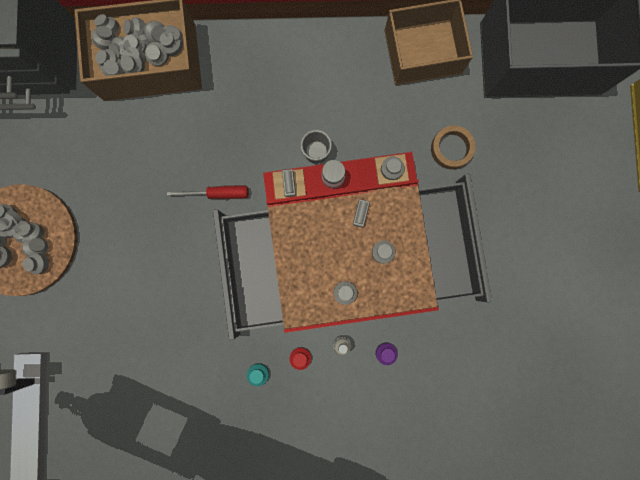

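View pics/scene0.png

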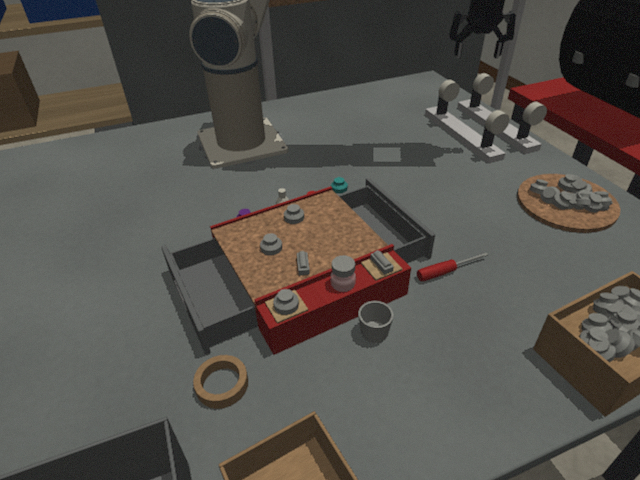

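```bash
cat >> h.py <<'E'
def cloud(name):
    im,d=viewer.get_image(name);ci=viewer.camera_info(name);K=np.array(ci["camera_matrix"]);W=np.linalg.inv(np.array(ci["view"]))
    v,u=np.mgrid[:480,:640]
    P=np.stack([(u-K[0,2])/K[0,0]*d,-(v-K[1,2])/K[1,1]*d,-d],-1)@W[:3,:3].T+W[:3,3]
    return im,d,P
E
python3 - <<'E'
from h import *
im,d,P=cloud("top")
hsv=cv2.cvtColor(im,cv2.COLOR_BGR2HSV)
cork=(hsv[...,0]>5)&(hsv[...,0]<22)&(hsv[...,1]>60)&(abs(P[...,2]-.07)<.006)&(abs(P[...,0]-.55)<.2)&(abs(P[...,1])<.25)
m=cv2.morphologyEx(cork.astype(np.uint8),cv2.MORPH_OPEN,np.ones((5,5)))
n,l,s,c=cv2.connectedComponentsWithStats(m);k=1+s[1:,4].argmax()
rect=cv2.minAreaRect((P[l==k][:,:2]*1000).astype(np.float32));print(rect,"z",np.median(P[l==k][:,2]))
box=cv2.boxPoints(rect);print(box)
# lugs above cork
hull=cv2.convexHull(np.argwhere(l==k)[:,::-1].astype(np.int32));M=np.zeros_like(m);cv2.fillConvexPoly(M,hull,1);M=cv2.erode(M,np.ones((5,5)))
h=((P[...,2]>.075)&(M>0)).astype(np.uint8)
n,l,s,c=cv2.connectedComponentsWithStats(h)
for i in range(1,n):
    if s[i,4]>30:
        q=P[l==i];print("lug",c[i],s[i,4],"mean",q.mean(0),"zmax",q[:,2].max(),cv2.minAreaRect((q[:,:2]*1000).astype(np.float32)))
# panel tops
for sg in(1,-1):
    t=(abs(P[...,2]-.067)<.004)&(sg*(P[...,1]+.016)>.17)&(sg*(P[...,1]+.016)<.29)&(abs(P[...,0]-.55)<.16)
    q=P[t];print("panel",cv2.minAreaRect((q[:,:2]*1000).astype(np.float32)),np.median(q,0))
cv2.imwrite("pics/crop.png",cv2.resize(im[150:390,200:500],None,fx=2.5,fy=2.5,interpolation=cv2.INTER_CUBIC))
E
```

```text
((552.73095703125, -17.744140625), (229.0598602294922, 280.2865295410156), 6.887148857116699) z 0.06969417497924824
[[ 422.22226  107.65413]
 [ 455.8326  -170.60994]
 [ 683.2396  -143.14241]
 [ 649.6293   135.12166]]
lug [360.72297297 212.54054054] 296 mean [ 0.62684749 -0.03532069  0.09133889] zmax 0.8930247992851037 ((576.6326904296875, -12.14657974243164), (25.503450393676758, 163.67857360839844), 65.16688537597656)
lug [383.23764706 251.38588235] 425 mean [ 0.55632436 -0.0731354   0.09243852] zmax 0.8930247992851037 ((544.7282104492188, -27.88861083984375), (40.86042404174805, 137.95025634765625), 14.465270042419434)
lug [344.94847775 292.33021077] 427 mean [ 0.48571428 -0.00330315  0.09269129] zmax 0.8930247992851037 ((493.1923522949219, 1.1403579711914062), (58.878196716308594, 40.53194808959961), 31.479419708251953)
panel ((524.5056762695312, 216.64930725097656), (239.2851104736328, 10.739355087280273), 6.992198944091797) [0.52148534 0.21635425 0.066577  ]
panel ((581.003173828125, -251.28480529785156), (238.4860382080078, 12.182665824890137), 6.909067153930664) [ 0.57855628 -0.25160071  0.06634806]
```

View pics/crop.png

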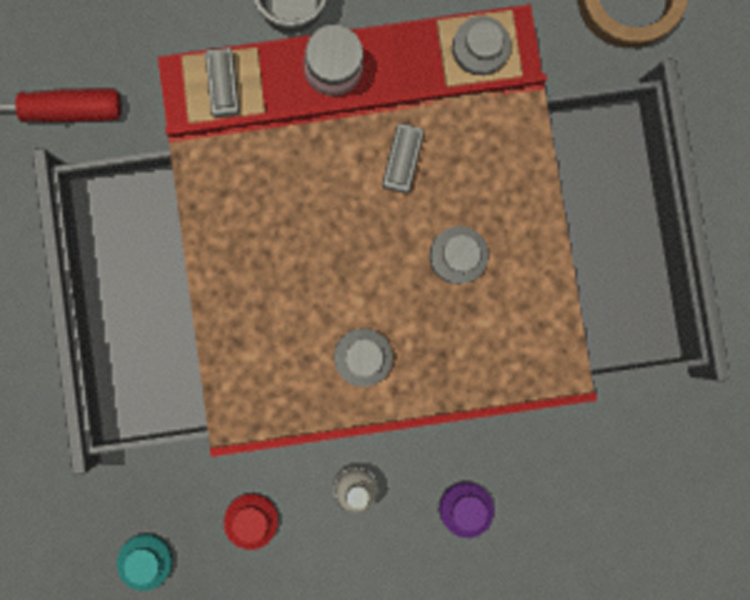

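```bash
cat >> h.py <<'E'
YAW=np.radians(6.9);C0=np.array([.5527,-.0177]);RS=np.array([[np.cos(YAW),-np.sin(YAW)],[np.sin(YAW),np.cos(YAW)]])
def st(p): return (np.asarray(p)[...,:2]-C0)@RS*1000   # world->station mm
def rel(targets):
    """targets: station x,y mm, world z mm -> shift in tool cm from the present pose (tool rot now)"""
    s=telemetry.read_state();R=np.array(s["tool_rot"]);p=np.array(s["position"])
    for x,y,z in targets:
        w=np.append(C0+RS@np.array([x,y])/1000,z/1000);print((x,y,z),np.round(R.T@(w-p)*100,2))
    print("t",s["time"],"st",np.round(st(p),1),"z",p[2],"ytool ang rel station",np.degrees(np.arctan2(R[1,1],R[0,1]))-6.9,"F",np.round(s["wrist_force"],1))
E
python3 - <<'E'
from h import *
im,d,P=cloud("top");S=st(P)
b=(d>0)&(abs(S[...,0])<108)&(abs(S[...,1])<135)&(P[...,2]>.075)&(P[...,2]<.12)
n,l,s,c=cv2.connectedComponentsWithStats(b.astype(np.uint8))
for i in range(1,n):
    if s[i,4]>30:
        q=S[l==i];r=cv2.minAreaRect(q.astype(np.float32));print(c[i],s[i,4],q.mean(0),P[l==i][:,2].max(),r)
rel([(0,0,200)])
E
```

```text
[360.69798658 212.62751678] 298 [ 72.17858805 -26.93322664] 0.09283206387368637 ((72.96383666992188, -27.532386779785156), (19.733922958374023, 47.97743225097656), 67.48568725585938)
[383.28741093 251.40380048] 421 [ -2.92012541 -56.09538274] 0.10029641642549936 ((-2.2390785217285156, -57.61867904663086), (41.22299575805664, 39.87137222290039), 77.86233520507812)
[344.91334895 292.28805621] 427 [-64.85105393  22.24516973] 0.10000827181911276 ((-65.47020721435547, 21.826276779174805), (39.35930633544922, 40.87083053588867), 81.76748657226562)
(0, 0, 200) [-50.72 -40.47   3.13]
t 0.75 st [-213.4  612.8] z 0.23134950481926644 ytool ang rel station 57.78687328751783 F [ 0.4 -1.  -0.1]
```

Emit:
step_arm(targets=[-51,-41.25,8.1,0,0,57.8,2,-51,-41.25,8.1,0,0,57.8,2,-51,-41.25,8.1,0,0,57.8,2,-51,-41.25,8.1,0,0,57.8,2,-51,-41.25,8.1,0,0,57.8,2,-51,-41.25,8.1,0,0,57.8,2,-51,-41.25,8.1,0,0,57.8,2,-51,-41.25,8.1,0,0,57.8,2,-51,-41.25,8.1,0,0,57.8,2,-51,-41.25,8.1,0,0,57.8,2,-51,-41.25,8.1,0,0,57.8,2,-51,-41.25,8.1,0,0,57.8,2,-51,-41.25,8.1,0,0,57.8,2,-51,-41.25,8.1,0,0,57.8,2,-51,-41.25,8.1,0,0,57.8,2,-51,-41.25,8.1,0,0,57.8,2,-51,-41.25,8.1,0,0,57.8,2,-51,-41.25,8.1,0,0,57.8,2], squeeze=20)

```text
time: 2.55
position: [0.5514, -0.0246, 0.1506]
tool_rot: [[-0.122, 0.993, 0.0], [0.993, 0.122, 0.0], [0.0, 0.0, -1.0]]
wrist_force: [0.3, -0.1, -0.7]
grip_width: 0.02
finger_force: 0.0
```

```bash
python3 - <<'E'
from h import *
rel([(-2,-8,73),(-2,-158,73),(-65,70,73)])
print(telemetry.read_state()["grip_width"],telemetry.read_state()["q"])
E
```

```text
(-2, -8, 73) [-0.13  0.01  7.76]
(-2, -158, 73) [-15.13  -0.02   7.76]
(-65, 70, 73) [ 7.68 -6.28  7.76]
t 2.55 st [-2.1 -6.7] z 0.15058591613550046 ytool ang rel station 0.10152958665406064 F [ 0.3 -0.1 -0.7]
0.019955606451809525 [-3.78893427e+00  2.44414750e+01  1.05987083e+02  6.71942474e-03
  4.95716024e+01 -1.07948214e+01]
```

Emit:
step_arm(targets=[0,0,3.5,0,0,0,2,0,0,6.5,0,0,0,2,0,0,7.4,0,0,0,2,0,0,7.8,0,0,0,2,0,0,7.8,0,0,0,2,-1,0,7.8,0,0,0,2,-2,0,7.8,0,0,0,2,-3,0,7.8,0,0,0,2,-4,0,7.8,0,0,0,2,-5,0,7.8,0,0,0,2,-6,0,7.8,0,0,0,2,-7,0,7.8,0,0,0,2])

```text
time: 3.75
position: [0.5604, -0.0964, 0.0724]
tool_rot: [[-0.12, 0.993, 0.0], [0.993, 0.12, 0.0], [0.0, 0.0, -1.0]]
wrist_force: [-0.3, 3.1, 2.3]
grip_width: 0.02
finger_force: 1.5
```

```bash
python3 - <<'E'
from h import *
rel([])
im,d=viewer.get_image("scene");cv2.imwrite("pics/s1.png",cv2.resize(im[150:370,140:460],None,fx=2.5,fy=2.5))
E
```

```text
t 3.75 st [ -1.8 -79. ] z 0.07243865226136922 ytool ang rel station -0.029063859321999175 F [-0.3  3.1  2.3]
```

View pics/s1.png

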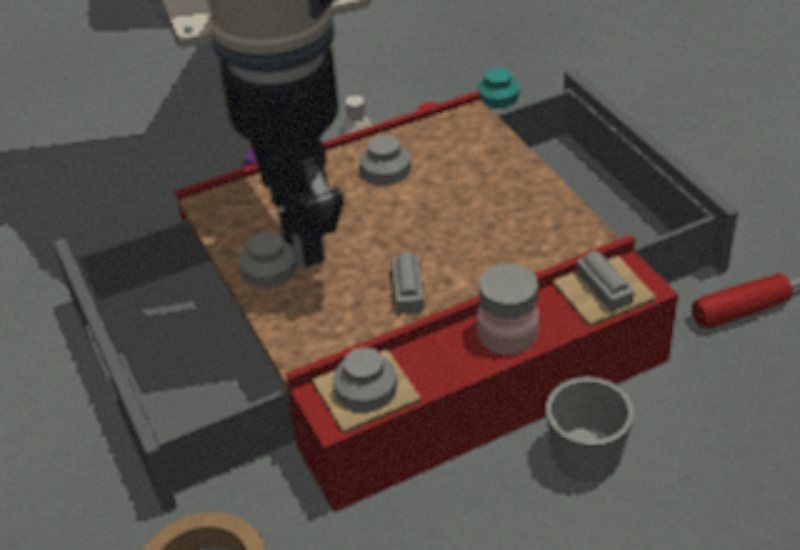

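Emit:
step_arm(targets=[-0.7,0,0,0,0,0,2,-1.4,0,0,0,0,0,2,-2.1,0,0,0,0,0,2,-2.8,0,0,0,0,0,2,-3.5,0,0,0,0,0,2,-4.2,0,0,0,0,0,2,-4.9,0,0,0,0,0,2,-5.6,0,0,0,0,0,2,-6.2,0,0,0,0,0,2,-6.2,0,0,0,0,0,2,-6.2,0,-4,0,0,0,2,-6.2,0,-6,0,0,0,2,-2,-2,-6,0,0,0,2,3,-4,-6,0,0,0,2,8,-6.3,-6,0,0,0,2,13,-6.3,-6,0,0,0,2,14.8,-6.3,-6,0,0,0,2,14.8,-6.3,-6,0,0,0,2,14.8,-6.3,-6,0,0,0,2])

```text
time: 5.7
position: [0.48, 0.0444, 0.1324]
tool_rot: [[-0.122, 0.993, 0.0], [0.993, 0.122, -0.0], [-0.0, 0.0, -1.0]]
wrist_force: [0.4, -0.4, 0.3]
grip_width: 0.0199
finger_force: 0.0
```

```bash
python3 - <<'E'
from h import *
rel([(-65,68,72),(-65,-142,72)])
im,d=viewer.get_image("scene");cv2.imwrite("pics/s2.png",cv2.resize(im[150:370,140:460],None,fx=2.5,fy=2.5))
E
```

```text
(-65, 68, 72) [-0.24 -0.03  6.04]
(-65, -142, 72) [-21.24  -0.07   6.05]
t 5.7 st [-64.7  70.4] z 0.13244376114563697 ytool ang rel station 0.09981778603266367 F [ 0.4 -0.4  0.3]
```

View pics/s2.png

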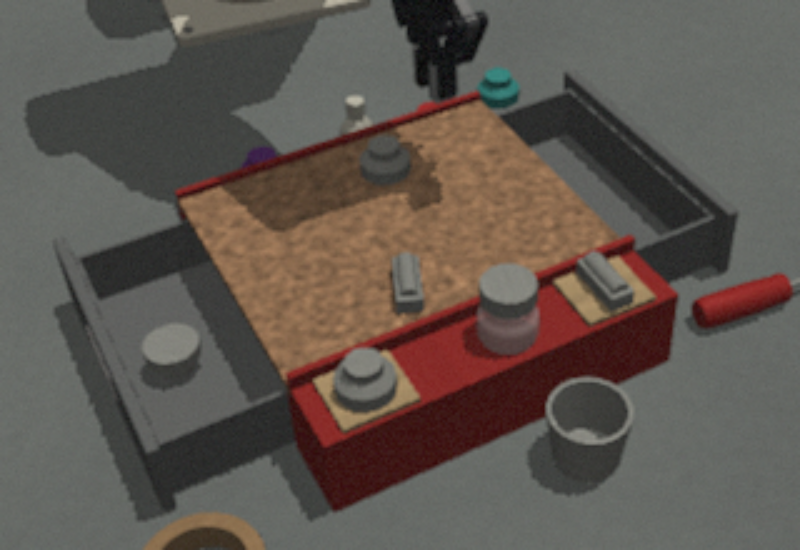

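A lies in the right tray (crop 170,348). B next.

Emit:
step_arm(targets=[0,0,3,0,0,0,2,0,0,5.3,0,0,0,2,0,0,6,0,0,0,2,0,0,6,0,0,0,2,-1,0,6,0,0,0,2,-2,0,6,0,0,0,2,-3,0,6,0,0,0,2,-4,0,6,0,0,0,2,-5,0,6,0,0,0,2,-6,0,6,0,0,0,2,-7,0,6,0,0,0,2,-8,0,6,0,0,0,2,-9,0,6,0,0,0,2,-10,0,6,0,0,0,2,-11,0,6,0,0,0,2,-12,0,6,0,0,0,2,-13,0,6,0,0,0,2,-14,0,6,0,0,0,2,-15,0,6,0,0,0,2,-15,0,6,0,0,0,2])

```text
time: 7.75
position: [0.4982, -0.1064, 0.0722]
tool_rot: [[-0.119, 0.993, 0.0], [0.993, 0.119, -0.001], [-0.001, 0.0, -1.0]]
wrist_force: [0.2, -0.1, 0.6]
grip_width: 0.0197
finger_force: 0.0
```

```bash
python3 - <<'E'
from h import *
rel([(-65,-142,72),(70,-75,130)])
E
```

```text
(-65, -142, 72) [-6.05 -0.02  0.03]
(70, -75, 130) [ 0.67 13.47 -5.77]
t 7.75 st [-64.7 -81.5] z 0.07224022917703138 ytool ang rel station -0.06857683503531309 F [ 0.2 -0.1  0.6]
```

Emit:
step_arm(targets=[-0.7,0,0,0,0,0,2,-1.4,0,0,0,0,0,2,-2.1,0,0,0,0,0,2,-2.8,0,0,0,0,0,2,-3.5,0,0,0,0,0,2,-4.2,0,0,0,0,0,2,-4.9,0,0,0,0,0,2,-5.6,0,0,0,0,0,2,-6.1,0,0,0,0,0,2,-6.1,0,0,0,0,0,2,-6.1,0,-4,0,0,0,2,-6,0,-6,0,0,0,3,-4,4,-6,0,0,0,3,-2,8,-6,0,0,0,3,0.7,12,-6,0,0,0,3,0.7,13.5,-6,0,0,0,3,0.7,13.5,-6,0,0,0,3,0.7,13.5,-6,0,0,0,3])

```text
time: 9.55
position: [0.6302, -0.0817, 0.1318]
tool_rot: [[-0.12, 0.993, -0.002], [0.993, 0.12, 0.0], [0.0, -0.002, -1.0]]
wrist_force: [-0.1, 0.4, -0.4]
grip_width: 0.0302
finger_force: 0.0
```

```bash
python3 - <<'E'
from h import *
rel([(70,-75,72),(70,142,72)])
im,d=viewer.get_image("scene");cv2.imwrite("pics/s3.png",cv2.resize(im[150:370,140:460],None,fx=2.5,fy=2.5))
E
```

```text
(70, -75, 72) [-0.22  0.08  5.98]
(70, 142, 72) [21.48  0.09  5.98]
t 9.55 st [ 69.3 -72.8] z 0.1317754869531873 ytool ang rel station 0.015600543131450983 F [-0.1  0.4 -0.4]
```

View pics/s3.png

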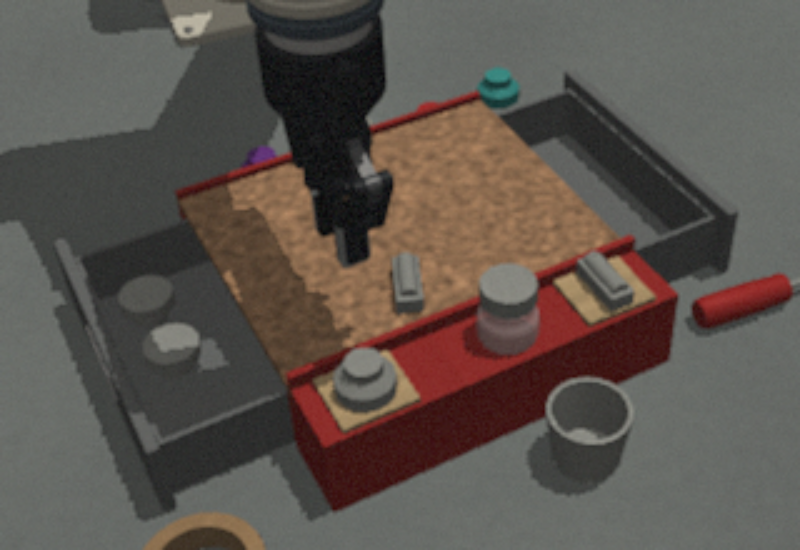

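Emit:
step_arm(targets=[-0.3,0,3,0,0,0,3,-0.3,0,5.3,0,0,0,3,-0.3,0,5.9,0,0,0,3,-0.3,0,5.9,0,0,0,3,0.5,0,5.9,0,0,0,3,1.3,0,5.9,0,0,0,3,2,0,5.9,0,0,0,3,2.7,0,5.9,0,0,0,3,3.4,0,5.9,0,0,0,3,4.1,0,5.9,0,0,0,3,4.8,0,5.9,0,0,0,3,5.5,0,5.9,0,0,0,3,6.3,0,5.9,0,0,0,3,7.2,0,5.9,0,0,0,3,8.1,0,5.9,0,0,0,3,9,0,5.9,0,0,0,3,10,0,5.9,0,0,0,3,11,0,5.9,0,0,0,3])

```text
time: 11.4
position: [0.6178, 0.0282, 0.0733]
tool_rot: [[-0.12, 0.993, -0.0], [0.993, 0.12, 0.0], [0.0, -0.0, -1.0]]
wrist_force: [-1.0, -0.7, 0.8]
grip_width: 0.0304
finger_force: 0.6
```

```bash
python3 - <<'E'
from h import *
rel([(70,140,72)])
im,d=viewer.get_image("scene");cv2.imwrite("pics/s4.png",cv2.resize(im[150:370,140:460],None,fx=2.5,fy=2.5))
E
```

```text
(70, 140, 72) [10.23 -0.02  0.13]
t 11.4 st [70.1 37.7] z 0.0733177660308796 ytool ang rel station -0.012621597265432882 F [-1.  -0.7  0.8]
```

View pics/s4.png

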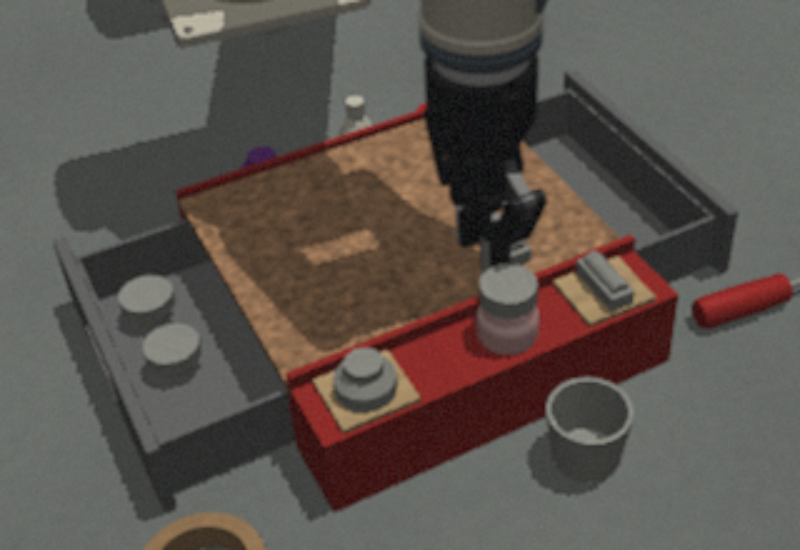

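Emit:
step_arm(targets=[1,0,0,0,0,0,3,2,0,0,0,0,0,3,3,0,0,0,0,0,3,4,0,0,0,0,0,3,5,0,0,0,0,0,3,6,0,0,0,0,0,3,6.7,0,0,0,0,0,3,7.4,0,0,0,0,0,3,8.1,0,0,0,0,0,3,8.8,0,0,0,0,0,3,9.5,0,0,0,0,0,3,10.3,0,0,0,0,0,3,10.3,0,0,0,0,0,3,10.3,0,-4,0,0,0,2,10.3,0,-6,0,0,0,0,14,-3,-6,0,0,0,0,18,-6,-6,0,0,0,0,22,-7,-6,0,0,0,0,25,-7,-6,0,0,0,0,25,-7,-6,0,0,0,0])

```text
time: 13.45
position: [0.518, 0.2703, 0.1337]
tool_rot: [[-0.123, 0.992, 0.001], [0.992, 0.123, 0.001], [0.001, 0.001, -1.0]]
wrist_force: [-0.8, 0.2, 0.6]
grip_width: -0.0003
finger_force: 0.0
```

```bash
python3 - <<'E'
from h import *
im,d=viewer.get_image("scene");cv2.imwrite("pics/s5.png",cv2.resize(im[150:370,140:460],None,fx=2.5,fy=2.5))
rel([(0,285,35),(0,251,35),(0,161,35)])
E
```

```text
(0, 285, 35) [-0.34 -0.02  9.85]
(0, 251, 35) [-3.74 -0.03  9.84]
(0, 161, 35) [-12.74  -0.05   9.84]
t 13.5 st [1.000e-01 2.884e+02] z 0.13345188048859286 ytool ang rel station 0.154221043098417 F [ 0.1  0.8 -1.1]
```

View pics/s5.png

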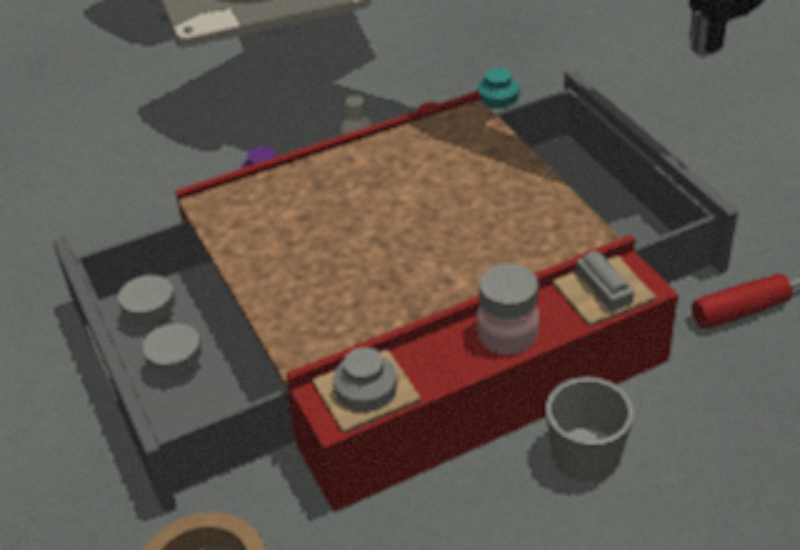

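```bash
python3 - <<'E'
from h import *
im,d,P=cloud("top");S=st(P)
for sg in(1,-1):
    b=(d>0)&(abs(S[...,0])<101)&(sg*S[...,1]>142)&(sg*S[...,1]<228)&(P[...,2]>.016)&(P[...,2]<.05)
    n,l,s,c=cv2.connectedComponentsWithStats(b.astype(np.uint8))
    for i in range(1,n):
        if s[i,4]>25:
            q=S[l==i];print(sg,c[i],s[i,4],q.mean(0),np.percentile(P[l==i][:,2],95),cv2.minAreaRect(q.astype(np.float32))[1])
cv2.imwrite("pics/s6.png",cv2.resize(im[150:360,190:510],None,fx=2.5,fy=2.5))
E
```

```text
1 [231.76675603 274.18230563] 373 [ -1.89963234 227.3742566 ] 0.04809110449366636 (201.93438720703125, 1.4426820278167725)
1 [265.53125    233.01953125] 256 [ 67.4794004  154.48632421] 0.029640568115062216 (20.470109939575195, 47.37147521972656)
-1 [467.83760684 240.16752137] 585 [  -1.96938282 -226.97456075] 0.04835083795680135 (201.2456512451172, 2.3368265628814697)
-1 [448.0942928 242.4764268] 403 [  -1.20378906 -189.30265785] 0.03504053733323119 (40.53105545043945, 40.723777770996094)
-1 [453.4313253  274.56626506] 415 [ -63.04411648 -189.24006717] 0.034872963245527924 (41.87688064575195, 40.15017318725586)
```

View pics/s6.png

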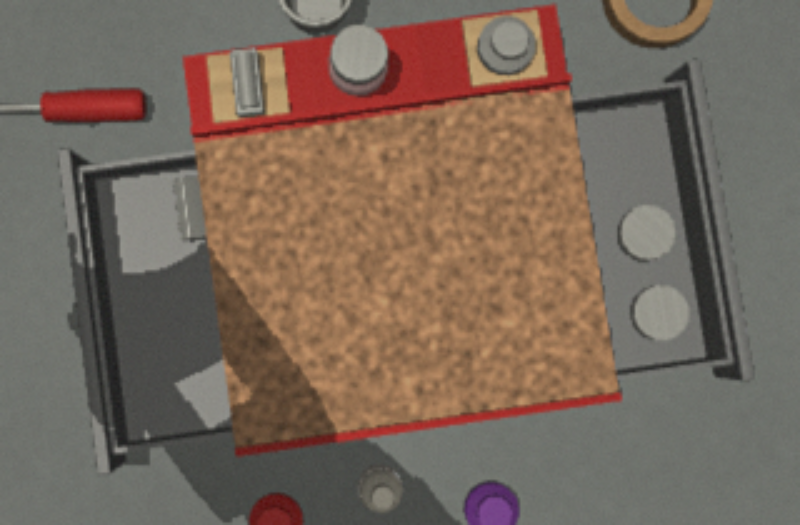

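Emit:
step_arm(targets=[0,0,4,0,0,0,0,0,0,8,0,0,0,0,0,0,9.8,0,0,0,0,0,0,9.8,0,0,0,0,-2,0,9.8,0,0,0,0,-3,0,9.8,0,0,0,0,-4,0,9.8,0,0,0,0,-5,0,9.8,0,0,0,0,-6,0,9.8,0,0,0,0,-7,0,9.8,0,0,0,0,-8,0,9.8,0,0,0,0,-9,0,9.8,0,0,0,0,-10,0,9.8,0,0,0,0,-11,0,9.8,0,0,0,0,-11.6,0,9.8,0,0,0,0,-12,0,9.8,0,0,0,0,-12.2,0,9.8,0,0,0,0,-12.2,0,9.8,0,0,0,0])

```text
time: 15.35
position: [0.5327, 0.1457, 0.0351]
tool_rot: [[-0.12, 0.993, -0.001], [0.993, 0.12, -0.0], [-0.0, -0.001, -1.0]]
wrist_force: [0.4, 0.5, 0.2]
grip_width: 0.0
finger_force: 0.0
```

Emit:
step_arm(targets=[-0.15,0,0,0,0,0,0,-0.3,0,0,0,0,0,0,-0.45,0,0,0,0,0,0])

```text
time: 15.65
position: [0.5331, 0.1424, 0.0351]
tool_rot: [[-0.119, 0.993, -0.001], [0.993, 0.119, 0.001], [0.001, -0.001, -1.0]]
wrist_force: [-3.4, 15.0, -2.0]
grip_width: -0.0007
finger_force: 7.7
```

```bash
cat > p.py <<'E'
from h import *
im,d,P=cloud("top");S=st(P)
for sg in(1,-1):
    t=(abs(P[...,2]-.067)<.004)&(sg*S[...,1]>138)&(sg*S[...,1]<260)&(abs(S[...,0])<118)
    q=S[t];r=cv2.minAreaRect(q.astype(np.float32));print("panel mid",r, "face~",np.percentile(sg*q[:,1],[1,50,99]))
rel([])
E
python3 p.py
```

```text
panel mid ((108.32250213623047, 143.89109802246094), (18.799413681030273, 11.692091941833496), 0.2307218760251999) face~ [138.17101505 144.44975837 149.72644497]
panel mid ((0.28897857666015625, -189.49969482421875), (103.17899322509766, 235.1058349609375), 89.92718505859375) face~ [138.19243191 234.1425058  240.75675392]
t 15.7 st [ -0.2 161.3] z 0.0351404956689779 ytool ang rel station -0.05235092666587171 F [-1.6  7.7 -0.8]
```

Emit:
step_arm(targets=[-0.1,0,0,0,0,0,0,-0.2,0,0,0,0,0,0,-0.2,0,0,0,0,0,0])

```text
time: 16.0
position: [0.5331, 0.1424, 0.0352]
tool_rot: [[-0.119, 0.993, -0.001], [0.993, 0.119, 0.003], [0.003, -0.001, -1.0]]
wrist_force: [-4.0, 20.5, -1.6]
grip_width: -0.0001
finger_force: 10.2
```

```bash
python3 - <<'E'
from h import *
rel([(0,200,35),(0,200,170),(0,-290,170),(0,-290,35)])
E
```

```text
(0, 200, 35) [3.87 0.02 0.03]
(0, 200, 170) [ 3.920e+00  1.000e-02 -1.347e+01]
(0, -290, 170) [-45.08   0.07 -13.63]
(0, -290, 35) [-45.13   0.07  -0.13]
t 16.0 st [ -0.2 161.3] z 0.035174901807481215 ytool ang rel station -0.06329703069789172 F [-4.  20.5 -1.6]
```

Firmly at the stop. Retreat, go over to the right tray.

Emit:
step_arm(targets=[2,0,0,0,0,0,0,3,0,0,0,0,0,0,3,0,-4,0,0,0,0,3,0,-8,0,0,0,0,3,0,-12,0,0,0,0,0,0,-12.5,0,0,0,0,-5,0,-12.5,0,0,0,0,-10,0,-12.5,0,0,0,0,-15,0,-12.5,0,0,0,0,-20,0,-12.5,0,0,0,0,-25,0,-12.5,0,0,0,0,-30,0,-12.5,0,0,0,0,-35,0,-12.5,0,0,0,0,-40,0,-12.5,0,0,0,0,-45,0,-12.5,0,0,0,0,-45,0,-12.5,0,0,0,0,-45,0,-12.5,0,0,0,0,-45,0,-12.5,0,0,0,0])

```text
time: 17.8
position: [0.5873, -0.3063, 0.1599]
tool_rot: [[-0.12, 0.993, -0.001], [0.993, 0.12, 0.001], [0.001, -0.001, -1.0]]
wrist_force: [-0.1, -0.2, 0.2]
grip_width: 0.0001
finger_force: 0.0
```

```bash
python3 - <<'E'
from h import *
rel([(0,-290,35),(0,-166,35),(0,-161,35)])
E
python3 p.py
```

```text
(0, -290, 35) [ 0.06  0.05 12.49]
(0, -166, 35) [12.46  0.05 12.5 ]
(0, -161, 35) [12.96  0.05 12.5 ]
t 17.8 st [  -0.3 -290.7] z 0.1599216415168896 ytool ang rel station 0.010848035208228524 F [-0.1 -0.2  0.2]
panel mid ((-0.0078125, 143.9915313720703), (11.983579635620117, 235.83351135253906), 89.99042510986328) face~ [138.12191311 144.18558612 149.79958043]
panel mid ((0.317718505859375, -189.7852783203125), (103.52245330810547, 234.69143676757812), 89.98590087890625) face~ [138.1288359  234.3553416  240.67266038]
t 17.85 st [-1.000e-01 -2.903e+02] z 0.16007648440889274 ytool ang rel station 0.05224289959443151 F [ 0.3 -0.2 -1.3]
```

Emit:
step_arm(targets=[0,0,4,0,0,0,0,0,0,8,0,0,0,0,0,0,11,0,0,0,0,0,0,12.5,0,0,0,0,0,0,12.5,0,0,0,0,2,0,12.5,0,0,0,0,3,0,12.5,0,0,0,0,4,0,12.5,0,0,0,0,5,0,12.5,0,0,0,0,6,0,12.5,0,0,0,0,7,0,12.5,0,0,0,0,8,0,12.5,0,0,0,0,9,0,12.5,0,0,0,0,10,0,12.5,0,0,0,0,11,0,12.5,0,0,0,0,11.8,0,12.5,0,0,0,0,12.2,0,12.5,0,0,0,0,12.4,0,12.5,0,0,0,0,12.4,0,12.5,0,0,0,0])

```text
time: 19.75
position: [0.5724, -0.1836, 0.035]
tool_rot: [[-0.12, 0.993, -0.001], [0.993, 0.12, 0.001], [0.001, -0.001, -1.0]]
wrist_force: [0.4, 0.1, 0.9]
grip_width: 0.0001
finger_force: 0.0
```

Emit:
step_arm(targets=[0.15,0,0,0,0,0,0,0.3,0,0,0,0,0,0,0.45,0,0,0,0,0,0,0.6,0,0,0,0,0,0,0.6,0,0,0,0,0,0])

```text
time: 20.25
position: [0.5721, -0.1779, 0.0353]
tool_rot: [[-0.12, 0.993, -0.0], [0.993, 0.12, 0.0], [0.0, -0.0, -1.0]]
wrist_force: [0.3, -0.3, -0.8]
grip_width: 0.0001
finger_force: 0.0
```

```bash
python3 p.py
```

```text
panel mid ((-0.0214385986328125, 144.0220489501953), (11.971330642700195, 235.74732971191406), 89.97660827636719) face~ [138.15863977 144.18859692 149.74225558]
panel mid ((4.040412902832031, -144.37661743164062), (12.957598686218262, 227.79627990722656), 89.84403228759766) face~ [138.10172955 144.04624166 150.53759223]
t 20.3 st [   0.2 -161.4] z 0.035351764742076915 ytool ang rel station -0.01766805943324723 F [ 0.3  0.6 -0.1]
```

Near home; press on until the stop shows in the force.

Emit:
step_arm(targets=[0.1,0,0,0,0,0,0,0.2,0,0,0,0,0,0,0.3,0,0,0,0,0,0])

```text
time: 20.6
position: [0.5723, -0.1771, 0.0355]
tool_rot: [[-0.121, 0.993, 0.001], [0.993, 0.121, -0.003], [-0.003, 0.001, -1.0]]
wrist_force: [-1.1, -16.3, -3.3]
grip_width: 0.0
finger_force: 8.1
```

Emit:
step_arm(targets=[0.1,0,0,0,0,0,0,0.1,0,0,0,0,0,0])

```text
time: 20.8
position: [0.5723, -0.1771, 0.0355]
tool_rot: [[-0.121, 0.993, 0.002], [0.993, 0.121, -0.004], [-0.004, 0.001, -1.0]]
wrist_force: [-1.6, -17.7, -3.6]
grip_width: 0.0002
finger_force: 8.3
```

Emit:
step_arm(targets=[-2,0,0,0,0,0,0,-5,0,0,0,0,0,0,-6,0,-4,0,0,0,0,-6,0,-9,0,0,0,0,-6,0,-14,0,0,0,0,-8,0,-16,0,0,0,0,-8,0,-16,0,0,0,0,-8,0,-16,0,0,0,0])

```text
time: 21.6
position: [0.5811, -0.2538, 0.1953]
tool_rot: [[-0.119, 0.993, 0.0], [0.993, 0.119, 0.0], [0.0, 0.0, -1.0]]
wrist_force: [0.5, -0.0, -0.5]
grip_width: -0.0004
finger_force: 0.0
```

```bash
python3 p.py; python3 -c "
from h import *
im,d=viewer.get_image('top');cv2.imwrite('pics/f.png',im)"
```

```text
panel mid ((0.0673980712890625, 143.98052978515625), (12.041122436523438, 235.78587341308594), 89.95197296142578) face~ [138.12961695 144.20382545 149.75650399]
panel mid ((0.42214202880859375, -144.2376251220703), (12.355138778686523, 234.986328125), 89.95611572265625) face~ [138.20102448 144.32074    149.87237932]
t 21.65 st [  -0.8 -237. ] z 0.1940516995592753 ytool ang rel station -0.03969091164792271 F [-0.4  0.6 -0.3]
```

View pics/f.png

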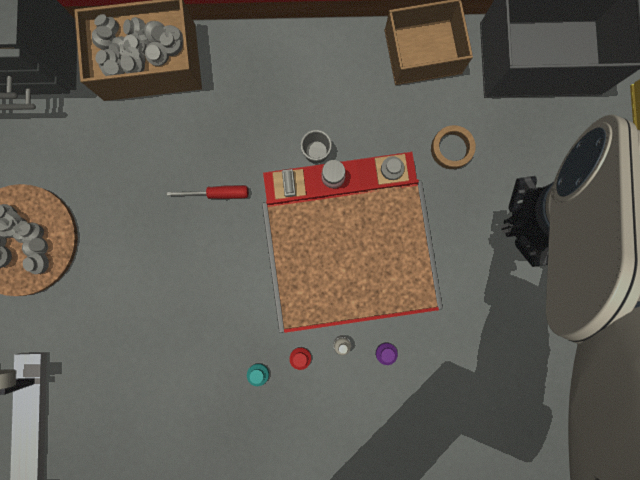

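Both trays are home: the panels sit at the board ends (columns ~273 and ~430). The board is empty, and the bystanders and samples are where they were.

```bash
python3 -c "
from station import close_job
print(close_job())"
```

```text
the job is handed in; nothing more can be done
None
```

The job is handed in at about 22 s: both round lugs are in the right tray, the bar lug is in the left tray, both trays are pushed home to their stops, and the samples and bystanders show where they were in the last picture.

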